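Pump up the sample canister until the pin stands out

ROBOT

A 6-joint arm with a two-finger parallel gripper is mounted at the origin on the work surface. World frame = base frame: x ahead of the robot, y to its left, z up, the work surface at z = 0. Lengths are in m, angles in rad, forces in N, time in s.
With the tool pointing down it reaches from about 0.425 to 0.95 m from the base axis. Payload 3.5 kg.
Tool frame: the origin (TCP) lies between the finger pads; the fingertips stand 14 mm ahead of it and the grasp point (between the pads) lies 5 mm behind it; x points along the fingers, z is the direction in which the jaws open and shut, and the axes are right-handed (so a half turn about x gives the same grasp; the last joint's range is limited). The gripper opens to 85 mm and grips with 20 to 120 N. Pads are 22 mm wide; open, the fingers measure 114 mm over their backs; the gripper's body (76 mm by 85 mm) begins 54 mm behind the grasp point. The pads swing forward as they close: fully open they stand 13 mm farther back than shut.
Start: joints at [-1.319, 0.286, 1.577, -0, 1.279, -0.15], TCP at [0.264, -0.621, 0.245] pointing down, gripper open.
Joint ranges: [-2.77, 2.77], [-0.9, 2.22], [0.21, 2.48], [-1.53, 4.67], [0.24, 2.81], [-2.84, 2.84]. Speed limits (rad/s): [2.79, 2.79, 3.14, 3.14, 3.14, 3.14].

INTERFACE

Orientations are given as a rotation vector (axis times angle).
In Python, from plant import bot, grab_frame, calibration gives the robot as it stands. The module is installed in compiled form; this text tells all that it offers.
- The arm moves only by the tool arm_command, never from a script. Its argument "targets" is one flat list of numbers, 7 for each row, row after row: the shift along the tool's x, y, z in mm, then the turn, a rotation vector about the tool's x, y, z in degrees, then the finger opening in mm, from 0 to 85.4. In form: [dx, dy, dz, wx, wy, wz, claw, dx, dy, dz, wx, wy, wz, claw, ...]. A call has exactly 5 rows; each row is the pose to reach, as a shift and turn from the pose measured when the call began, along the tool's axes at that moment; what a row does not reach only later rows make up. A row lasts 1/10 s, in which the tool goes at most 50 mm and 8.59 degrees, less where a joint would pass 70% of its speed; a pose out of reach is approached as far as the arm can. A call with a gripper value outside its range is refused whole. The fingers move at their own pace and stop on an object; the grip force is fixed at half the most. Time passes only in rows, so rows that repeat a pose let the fingers close, or fill a call up. It gives the time, the measured TCP pose, the force and the opening at its end, in the units of the state.
- bot.state(): the state, without advancing time (a new reading comes with each control period).
- grab_frame(name): name is "scene" or "top" or "wrist"; returns the picture (400x640x3 uint8, red, green, blue); there is no depth.
- calibration(name): a dict with "vertical_fov" (degrees; the focal length in pixels is half the picture's height over the tangent of half this angle, whatever the lens; pixels are square), "cx", "cy" (the principal point, pixels), "R" (3x3) and "t" (3): a world point X has camera coordinates R X + t; the wrist camera has in their place "mount" (4x4, takes a point from camera to tool coordinates, whose origin is the TCP and whose axes are the tool frame's). Camera axes: x right, y down, z forward; pixel columns grow to the right and rows downward; lengths in m; the calibration is good to about 2 mm. The wrist camera is an equidistant fisheye: a pixel r from the principal point sees the ray r / f radians off the axis. A picture is of the moment at which its call begins: read the wrist's pose just before it. calibration takes no time and is no camera call.
- bot.job_done(): hands the job in, once; it reports no verdict.
The state is a dict: "clock": time; "q": joint angles; "qvel": joint speeds; "joint_efforts": joint torques, N m; "position": TCP position; "tool_rot": TCP orientation; "wrist_force": force on the tool from outside, world axes, zero at the start; "moment": the same for the moment, N m; "gripper_width": finger opening in m.
Only numpy, scipy, OpenCV 4.12 (cv2) and the standard library are available. Lean on these libraries where they do the work, as an engineer would, in place of code of your own. Each camera call takes 0.05 s, during which the arm holds its last target. There are 200 camera calls.

TASK

On the hand-pump stand, first push the vent lever over, away from the robot, until it rests against its other stop (vent shut). Then press the pump's mushroom plunger all the way down and let it spring back up, again and again, until the indicator pin stands fully out, with the black ring at its foot clear above the brass bush; finish with the plunger let up again. Only push with the fingertips: do not touch the pin, and leave everything else on the bench standing where it is.

Things in the scene. Friction and masses are not known exactly. Their poses are not given: they have to be found in the camera images.
- pump: fixed pump stand. Origin on the bench; x points away from the robot (yaw up to 26 deg), y left, z up. In its frame, mm: white base plate x -70 to 150, y -125 to 125, 12 thick; aluminium pump barrel at (0, 60), 68 across, 112 high; pin housing at (4, -25), 42 x 38, 84 high, brass bush on top to 90; vent block at (-20, -90), 34 x 32, 57 high; steel canister at (105, 0), 80 across, 95 high with pipe
- plunger (a joint): press of the plunger, m: 0 up, 0.025 fully down. Spring: 3 N at the top, 11 N at the bottom, plus up to 2 N while moving; it springs back up by itself in half a second. With the vent shut each full stroke (at least 0.021 down, back to under 0.002) lifts the pin about 5 mm (the first may give less); short strokes may not. With the vent open strokes do nothing
- plunger_top (a point): centre of the top face of the black mushroom-shaped plunger cap, 56 mm across, almost flat, 157 mm above the bench when up; it moves straight down with the plunger by up to 25 mm
- pin_out (a joint): how far the indicator pin has come out, m: 0 to 0.010 at the start, about 0.025 when fully out. It stays where it is by friction, and further strokes do not lift it past about 0.025
- pin_tip (a point): top of the indicator pin (steel, 14 mm across), upright in the brass bush at (0, -25) mm of the stand; 94 mm above the bench at joint value 0, 119 mm when fully out. A black ring, 4 mm tall, round its foot comes out last: its lower edge is 1 mm above the bush when the pin is fully out
- pin: the indicator pin itself; not to be touched. Origin on its axis, 4 mm below its tip
- vent (a joint): angle of the vent lever, rad: 0 leaning 0.5 rad towards the robot (-x of the stand; open), 1.0 leaning 0.5 rad away (+x; shut, against its stop). Starts at 0 to 0.2. It stays where it is left; about 2 N at the ball moves it
- vent_ball (a point): centre of the black ball (20 mm across) on the end of the steel vent lever (rod 10 mm across). The lever swings in the stand's x-z plane; its hinge lies 48 mm above the bench at (-20, -90) mm in the stand's frame, 62 mm from the ball's centre
- sanitiser: bystander: loose white pump bottle 62 mm across, 135 mm tall, standing left of the stand; origin at the centre of its underside
- vial: bystander: loose capped clear vial 28 mm across, 52 mm tall, standing on the stand's base plate in front of the pin housing; origin at the centre of its underside
- cup: bystander: loose specimen cup with lid, 66 mm across, 65 mm tall, right of the stand; origin at the centre of its underside
- marker: bystander: loose marker pen 110 mm long, 14 mm thick, lying right of the stand; origin under its middle
- rack: bystander: loose orange tube rack 100 x 210 mm with tubes, 90 mm tall; origin at the centre of its underside
- sprayer: bystander: loose spray bottle 80 mm across, 178 mm tall; origin at the centre of its underside
- carton: bystander: loose glove carton 200 x 110 x 75 mm; origin at the centre of its underside

How it is judged:
By the outcome, as a careful person would: the job done as asked, in the order asked, and still so for the second after the job is handed in, with the robot touching nothing.
It also fails if it takes over 51 s, if anything falls off the work surface, if the arm or the gripper's body presses on something with over 40 N, if the wrist force passes 120 N, or if a joint passes its speed limit or range.

## Working session

There is one attempt and no reset: what is moved stays moved. The work goes in short steps, Python scripts to look and compute and a tool call to move; the robot and the scene stay as the last step left them, time stands still between calls to the robot, and variables do not carry over. Pictures are saved under pics/ and viewed, about 8 in all and at most 12, crops included, and the job is handed in when it is done.

Besides the shell and the picture viewer there is one more tool, called after "Call:" as name(argument=value, ...) on one line, values as JSON. arm_command: Moves the arm, as the interface text tells. Its arguments: {"type":"object","properties":{"targets":{"type":"array"}},"required":["targets"]}

```bash
mkdir -p pics; python3 - <<'E'
from plant import bot, grab_frame, calibration
import cv2,numpy as np
s=bot.state();print(s)
for n in("scene","top"):
    f=grab_frame(n);cv2.imwrite(f"pics/{n}0.png",f[:,:,::-1]);print(n,calibration(n))
print(calibration("wrist"))
E
```

```text
{'clock': 0.0, 'q': array([-1.31900732e+00,  2.87164939e-01,  1.57815975e+00,  7.14661134e-06,
        1.27862555e+00, -1.50042624e-01]), 'qvel': array([-1.04819891e-03,  6.96384648e-05,  1.56176254e-03, -1.70221979e-03,
        1.62032080e-03,  1.50606552e-04]), 'joint_efforts': array([ 9.68767552e-06, -4.05979085e+01, -2.92627752e+01, -1.20872610e-04,
        5.82416716e-03,  1.21085154e-05]), 'position': array([ 0.26384099, -0.62062259,  0.24395698]), 'tool_rot': array([ 0.90985293,  1.37470515, -0.90724271]), 'wrist_force': array([-0.22021641, -0.48143425,  0.10469118]), 'moment': array([-0.04001543,  0.01898047, -0.01334146]), 'gripper_width': 0.08547823119859438}
scene {'vertical_fov': 42.719443292945726, 'cx': 318.72385423197255, 'cy': 205.84918715997753, 'R': array([[-0.6067166 ,  0.79475328, -0.01619254],
       [ 0.56169963,  0.41421108, -0.71618623],
       [-0.56248422, -0.44361742, -0.69772135]]), 't': array([ 0.33542493, -0.21436137,  1.90187778])}
top {'vertical_fov': 57.11772963383648, 'cx': 315.02208006422853, 'cy': 202.72389851307491, 'R': array([[-0.0137317 , -0.99983716,  0.01170875],
       [-0.99255158,  0.01221217, -0.12121145],
       [ 0.12104873, -0.01328597, -0.99255765]]), 't': array([0.00552375, 0.56756288, 1.39849638])}
{'vertical_fov': 65.70646984690485, 'cx': 324.71740658016034, 'cy': 202.8385923548516, 'mount': array([[-1.24782405e-03, -2.68576958e-01,  9.63257422e-01,
        -1.28206181e-01],
       [-1.50948742e-03, -9.63256568e-01, -2.68578675e-01,
         6.85764252e-02],
       [ 9.99998082e-01, -1.78916389e-03,  7.96561171e-04,
        -3.74787549e-04],
       [ 0.00000000e+00,  0.00000000e+00,  0.00000000e+00,
         1.00000000e+00]])}
```

View pics/scene0.png

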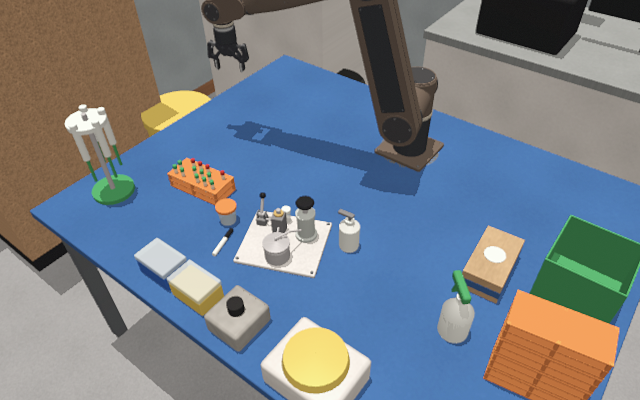

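View pics/top0.png

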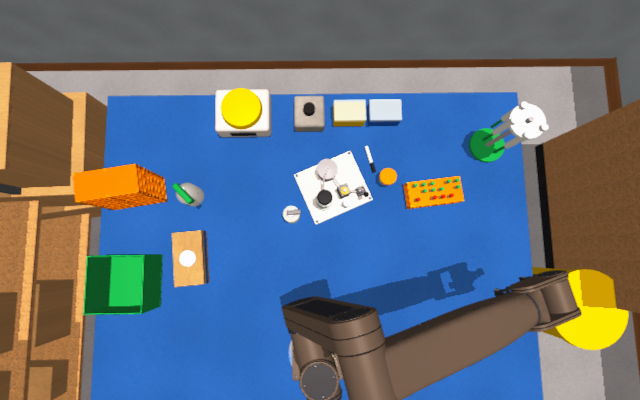

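The stand is at about (333,187) in the top view, with the plunger at (325,198), the pin at about (344,190) and the vent at about (362,192). In the scene view the plunger cap is at (305,203) and the vent ball at (263,196). I'll enlarge both.

```bash
python3 - <<'E'
import cv2,numpy as np
a=cv2.imread("pics/top0.png")[140:230,280:400];b=cv2.imread("pics/scene0.png")[185:280,230:370]
a=cv2.resize(a,None,fx=5,fy=5,interpolation=cv2.INTER_CUBIC)
b=cv2.resize(b,None,fx=5,fy=5,interpolation=cv2.INTER_CUBIC)
cv2.imwrite("pics/c_top.png",a);cv2.imwrite("pics/c_scene.png",b)
E
```

```text
(no output)
```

View pics/c_top.png

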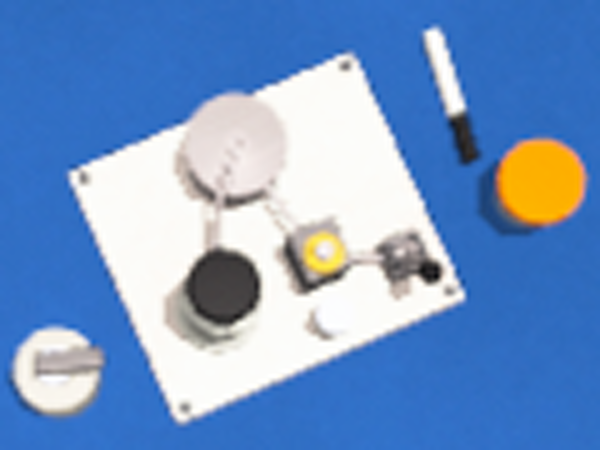

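View pics/c_scene.png

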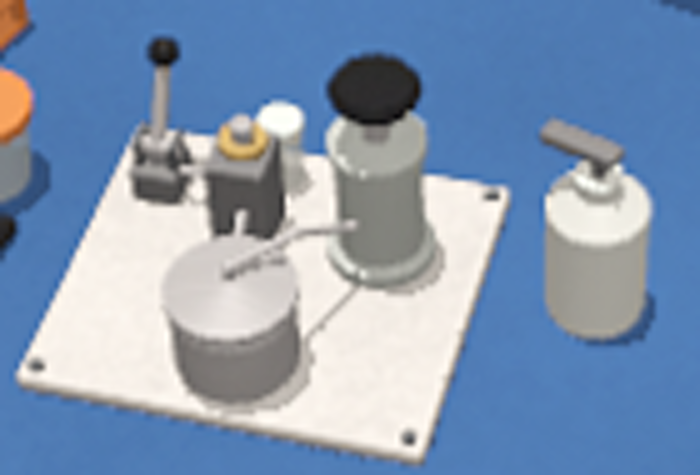

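The top crop shows the plate corners at (68,174), (350,52), (466,296) and (180,424), the cap at (224,288), the ball at (431,271) and the pin at (323,247). The scene crop shows the cap at (375,85), the ball at (163,50) and the pin tip at (241,125). I'll fit the stand's pose to these points.

```bash
cat > h.py <<'E'
import numpy as np
from scipy.optimize import least_squares
from scipy.spatial.transform import Rotation as Ro
from plant import bot, grab_frame, calibration
def proj(n,X):
    c=calibration(n);f=200/np.tan(np.radians(c["vertical_fov"]/2));p=c["R"]@X+c["t"]
    return np.array([c["cx"]+f*p[0]/p[2],c["cy"]+f*p[1]/p[2]])
def wproj(X,s):
    c=calibration("wrist");f=200/np.tan(np.radians(c["vertical_fov"]/2))
    p=Ro.from_rotvec(s["tool_rot"]).inv().apply(X-s["position"]);M=c["mount"]
    p=M[:3,:3].T@(p-M[:3,3]);r=np.hypot(p[0],p[1]);th=np.arctan2(r,p[2])
    return np.array([c["cx"],c["cy"]])+f*th*p[:2]/r
def ball(v): a=v-.5; return [-20+62*np.sin(a),-90,48+62*np.cos(a)]
def W(P,x,y,yaw): return Ro.from_euler("z",yaw).apply(np.array(P)/1000)+[x,y,0]
E
python3 - <<'E'
from h import *
t=lambda u,v:(280+u/5,140+v/5)
s=lambda u,v:(230+u/5,185+v/5)
obs=[("top",[150,125,12],t(68,174)),("top",[150,-125,12],t(350,52)),("top",[-70,-125,12],t(466,296)),("top",[-70,125,12],t(180,424)),
("top",[0,60,157],t(224,288)),("top","b",t(431,271)),("top","p",t(323,247)),
("scene",[-70,125,12],s(510,187)),("scene",[150,125,12],s(424,462-8)),("scene",[150,-125,12],s(18,378)),
("scene",[0,60,157],s(375,85)),("scene","b",s(163,50)),("scene","p",s(241,120))]
def pt(P,q): return ball(q[3]) if P=="b" else [0,-25,94+q[4]*1000] if P=="p" else P
def res(q): return np.concatenate([proj(n,W(pt(P,q),*q[:3]))-o for n,P,o in obs])
r=least_squares(res,[.7,0,.3,.1,.005]);q=r.x;print(q,np.degrees(q[2]));print(r.fun.reshape(-1,2).round(1))
for n,P in dict(cap=[0,60,157],ball=ball(q[3]),ball1=ball(1),pin=[0,-25,94]).items():print(n,W(P,*q[:3]).round(4))
np.save("q.npy",q)
S=bot.state();print(Ro.from_rotvec(S["tool_rot"]).as_matrix().round(3))
E
```

```text
[ 0.5978265  -0.08762582  0.40772699  0.01781287  0.00634735] 23.361035726543335
[[-1.2 -0.5]
 [-0.9 -0.9]
 [-0.9 -0.4]
 [-1.1 -0.3]
 [-0.8 -0.9]
 [-0.7  0. ]
 [-0.4  0.2]
 [-0.3 -1.2]
 [-0.3 -1. ]
 [-0.8 -1.1]
 [-0.5 -2.3]
 [-0.1 -0.7]
 [-0.3 -0. ]]
cap [ 0.574  -0.0325  0.157 ]
ball [ 0.5888 -0.1896  0.1029]
ball1 [ 0.6424 -0.1664  0.1024]
pin [ 0.6077 -0.1106  0.094 ]
[[-0.001  0.92   0.391]
 [ 0.002  0.391 -0.92 ]
 [-1.     0.    -0.002]]
```

```bash
cat >> h.py <<'E'
Q=np.load("q.npy") if __import__("os").path.exists("q.npy") else None
def where():
    s=bot.state();p=Ro.from_euler("z",-Q[2]).apply(s["position"]-[Q[0],Q[1],0])*1000
    f=Ro.from_euler("z",-Q[2]).apply(s["wrist_force"]);print("t",s["clock"],"stand",p.round(1),"F",f.round(1),"grip",round(s["gripper_width"],4));return s
def go(x,y,z):
    s=bot.state();R=Ro.from_rotvec(s["tool_rot"])
    d=R.inv().apply(W([x,y,z],*Q[:3])-s["position"])*1000
    T=np.array([[0,np.cos(Q[2]),np.sin(Q[2])],[0,np.sin(Q[2]),-np.cos(Q[2])],[-1,0,0]])
    print("go",(x,y,z),d.round(1),np.degrees((R.inv()*Ro.from_matrix(T)).as_rotvec()).round(2))
E
python3 -c "
from h import *
where();go(-100,-90,240);go(-100,-90,106)"
```

```text
t 0.1 stand [-517.9 -356.9  244.1] F [-0.7 -0.6  0.9] grip 0.0857
go (-100, -90, 240) [   4.8  416.4 -269.4] [-0.34 -0.12 -0.02]
go (-100, -90, 106) [ 138.8  416.3 -269.1] [-0.34 -0.12 -0.02]
```

Call:
arm_command(targets=[0, 41, -27, 0, 0, 0, 0, 0, 82, -54, 0, 0, 0, 0, 0, 123, -81, 0, 0, 0, 0, 0, 164, -108, 0, 0, 0, 0, 0, 205, -135, 0, 0, 0, 0])

```text
clock: 0.6
position: [0.4003, -0.4143, 0.2438]
tool_rot: [0.911, 1.375, -0.907]
wrist_force: [1.0, -0.2, 0.1]
gripper_width: 0.012
```

Call:
arm_command(targets=[0, 41, -27, 0, 0, 0, 0, 0, 82, -54, 0, 0, 0, 0, 0, 123, -81, 0, 0, 0, 0, 0, 164, -108, 0, 0, 0, 0, 0, 205, -135, 0, 0, 0, 0])

```text
clock: 1.1
position: [0.5368, -0.2079, 0.2439]
tool_rot: [0.911, 1.376, -0.908]
wrist_force: [0.5, -0.7, 0.5]
gripper_width: 0.0001
```

```bash
python3 -c "
from h import *
import cv2
s=where();f=grab_frame('wrist');cv2.imwrite('pics/w1.png',f[:,:,::-1])
for n,P in dict(cap=[0,60,157],ball=ball(Q[3]),pin=[0,-25,100],c1=[-70,-125,12],c2=[-70,125,12]).items():print(n,wproj(W(P,*Q[:3]),s).round(0))
go(-100,-90,106)"
```

```text
t 1.1 stand [-103.7  -86.2  243.9] F [ 0.2 -0.9  0.5] grip 0.0001
cap [136.  86.]
ball [329. 134.]
pin [255.  81.]
c1 [358. 148.]
c2 [161. 155.]
go (-100, -90, 106) [137.9  -2.    9. ] [-0.08 -0.39 -0.26]
```

View pics/w1.png

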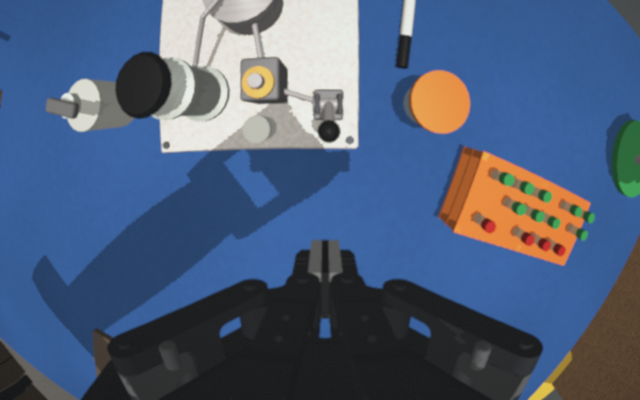

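The wrist picture shows the ball at (329,132), the pin at (256,80) and the cap at about (142,84). These match the fit to within a few pixels. I'll descend behind the lever.

Call:
arm_command(targets=[45, -2, 4, 0, 0, 0, 0, 90, -3, 6, 0, 0, 0, 0, 125, -3, 6, 0, 0, 0, 0, 138, -3, 6, 0, 0, 0, 0, 138, -3, 6, 0, 0, 0, 0])

```text
clock: 1.65
position: [0.538, -0.2068, 0.1034]
tool_rot: [0.912, 1.383, -0.9]
wrist_force: [-0.3, 0.6, 0.3]
gripper_width: 0.0001
```

```bash
python3 -c "
from h import *
where();go(-75,-90,106);go(-12,-90,106)"
```

```text
t 1.65 stand [-102.1  -85.7  103.4] F [-0.1  0.7  0.3] grip 0.0001
go (-75, -90, 106) [-2.6 27.2  4.3] [-0.09 -0.64 -0.08]
go (-12, -90, 106) [-2.5 90.2  4.2] [-0.09 -0.64 -0.08]
```

Call:
arm_command(targets=[-2, 12, 4, 0, 0, 0, 0, -2, 24, 4, 0, 0, 0, 0, -2, 36, 4, 0, 0, 0, 0, -2, 48, 4, 0, 0, 0, 0, -2, 60, 4, 0, 0, 0, 0])

```text
clock: 2.15
position: [0.5962, -0.1867, 0.1066]
tool_rot: [0.911, 1.382, -0.9]
wrist_force: [-2.7, -1.8, 2.8]
gripper_width: -0.0002
```

Call:
arm_command(targets=[0, 8, 0, 0, 0, 0, 0, 0, 14, 0, 0, 0, 0, 0, 0, 20, 0, 0, 0, 0, 0, 0, 25, 0, 0, 0, 0, 0, 0, 25, 0, 0, 0, 0, 0])

```text
clock: 2.65
position: [0.6193, -0.1762, 0.106]
tool_rot: [0.912, 1.383, -0.9]
wrist_force: [-1.3, 0.3, -0.9]
gripper_width: 0.0002
```

```bash
python3 -c "
from h import *
where();go(-12,-90,106);go(-10,-90,106)"
```

```text
t 2.65 stand [-15.4 -89.8 106. ] F [-1.   0.8 -0.9] grip 0.0002
go (-12, -90, 106) [-0.   3.4  0.2] [-0.07 -0.62 -0.11]
go (-10, -90, 106) [-0.   5.4  0.2] [-0.07 -0.62 -0.11]
```

Call:
arm_command(targets=[0, 2, 0, 0, 0, 0, 0, 0, 3, 0, 0, 0, 0, 0, 0, 4, 0, 0, 0, 0, 0, 0, 5, 0, 0, 0, 0, 0, 0, 5, 0, 0, 0, 0, 0])

```text
clock: 3.15
position: [0.6233, -0.1742, 0.1056]
tool_rot: [0.912, 1.384, -0.9]
wrist_force: [-3.1, -0.8, -2.7]
gripper_width: -0.0002
```

```bash
python3 -c "
from h import *
where()"
```

```text
t 3.15 stand [-10.9 -89.6 105.6] F [-3.2  0.5 -2.7] grip -0.0002
```

Call:
arm_command(targets=[0, 1, 0, 0, 0, 0, 0, 0, 2, 0, 0, 0, 0, 0, 0, 3, 0, 0, 0, 0, 0, 0, 4, 0, 0, 0, 0, 0, 0, 4, 0, 0, 0, 0, 0])

```text
clock: 3.65
position: [0.6237, -0.1741, 0.1054]
tool_rot: [0.906, 1.392, -0.906]
wrist_force: [-12.3, -4.5, 3.9]
gripper_width: 0.0002
```

```bash
python3 -c "
from h import *
where()"
```

```text
t 3.65 stand [-10.5 -89.6 105.4] F [-13.1   0.7   3.9] grip 0.0002
```

The stop is reached: 13 N with no further travel. I'll back off, rise and cross to above the plunger.

Call:
arm_command(targets=[0, -20, 0, 0, 0, 0, 0, -20, -25, 0, 0, 0, 0, 0, -65, -25, 0, 0, 0, 0, 0, -105, -25, -10, 0, 0, 0, 0, -105, 0, -50, 0, 0, 0, 0])

```text
clock: 4.15
position: [0.61, -0.1332, 0.2209]
tool_rot: [0.912, 1.371, -0.904]
wrist_force: [1.7, 0.4, 0.9]
gripper_width: -0.0002
```

```bash
python3 -c "
from h import *
where();go(0,60,205)"
```

```text
t 4.15 stand [ -6.9 -46.7 220.9] F [ 1.7 -0.3  0.9] grip -0.0002
go (0, 60, 205) [  16.     6.3 -106.7] [-0.32 -0.07 -0.26]
```

Call:
arm_command(targets=[3, 4, -40, 0, 0, 0, 0, 8, 6, -75, 0, 0, 0, 0, 16, 6, -100, 0, 0, 0, 0, 16, 6, -107, 0, 0, 0, 0, 16, 6, -107, 0, 0, 0, 0])

```text
clock: 4.65
position: [0.5742, -0.0314, 0.2059]
tool_rot: [0.911, 1.37, -0.902]
wrist_force: [0.6, 0.1, -0.8]
gripper_width: 0.0
```

```bash
python3 -c "
from h import *
import cv2
s=where();f=grab_frame('wrist');f2=grab_frame('scene')
print(wproj(W([0,-25,100],*Q[:3]),s),wproj(W([0,60,157],*Q[:3]),s),wproj(W(ball(1),*Q[:3]),s), proj('scene',W(ball(1),*Q[:3])))
b=cv2.resize(f2[170:280,230:370],(560,440),interpolation=cv2.INTER_CUBIC)
a=np.zeros((600,640,3),np.uint8);a[:300]=f[:300];a[300:,:382]=cv2.resize(f2[170:280,230:370],(382,300),interpolation=cv2.INTER_CUBIC)
cv2.imwrite('pics/w2.png',a[:,:,::-1]);go(0,60,175)"
```

```text
t 4.65 stand [  0.6  60.9 205.9] F [ 0.6 -0.1 -0.8] grip 0.0
[429.77890953 207.68050266] [326.71585116 234.44681461] [499.16000715 196.8944571 ] [256.32580185 207.25167005]
go (0, 60, 175) [31.1 -0.7 -0.8] [-0.35  0.02 -0.39]
```

View pics/w2.png

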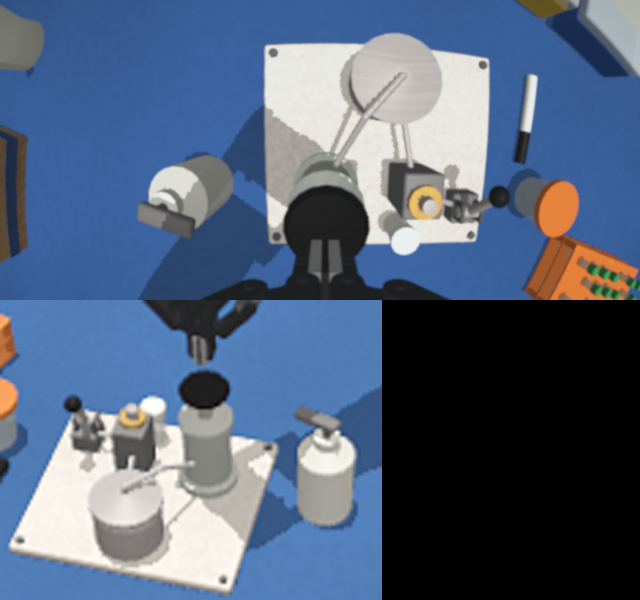

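The wrist picture shows the vent ball at (499,197), exactly where shut is predicted. The tip is over the cap and the pin is at (431,207). I'll press.

Call:
arm_command(targets=[20, 1, 0, 0, 0, 0, 0, 32, 1, 0, 0, 0, 0, 0, 42, 1, 0, 0, 0, 0, 0, 52, 1, 0, 0, 0, 0, 0, 58, 1, 0, 0, 0, 0, 0])

```text
clock: 5.25
position: [0.5765, -0.0337, 0.1491]
tool_rot: [0.912, 1.368, -0.905]
wrist_force: [-4.6, -0.3, 10.2]
gripper_width: -0.0001
```

Call:
arm_command(targets=[2, 0, 0, 0, 0, 0, 0, 4, 0, 0, 0, 0, 0, 0, 4, 0, 0, 0, 0, 0, 0, 4, 0, 0, 0, 0, 0, 0, 4, 0, 0, 0, 0, 0, 0])

```text
clock: 5.75
position: [0.5766, -0.0338, 0.147]
tool_rot: [0.912, 1.369, -0.905]
wrist_force: [-4.9, 1.1, 9.6]
gripper_width: 0.0002
```

Call:
arm_command(targets=[3, 0, 0, 0, 0, 0, 0, 5, 0, 0, 0, 0, 0, 0, 6, 0, 0, 0, 0, 0, 0, 6, 0, 0, 0, 0, 0, 0, 6, 0, 0, 0, 0, 0, 0])

```text
clock: 6.25
position: [0.5767, -0.0339, 0.1457]
tool_rot: [0.912, 1.372, -0.906]
wrist_force: [-9.9, 1.8, 20.3]
gripper_width: 0.0
```

Bottom found at TCP z ≈ 0.146. I'll let it up, then repeat full strokes.

Call:
arm_command(targets=[-20, 0, 0, 0, 0, 0, 0, -36, 0, 0, 0, 0, 0, 0, -36, 0, 0, 0, 0, 0, 0, -36, 0, 0, 0, 0, 0, 0, -36, 0, 0, 0, 0, 0, 0])

```text
clock: 6.75
position: [0.5757, -0.0339, 0.1799]
tool_rot: [0.912, 1.375, -0.907]
wrist_force: [0.1, 0.3, 0.6]
gripper_width: 0.0002
```

```bash
python3 -c "
from h import *
where();go(0,60,141)"
```

```text
t 6.75 stand [  1.   58.1 179.9] F [0.2 0.2 0.6] grip 0.0002
go (0, 60, 141) [38.9 -1.1 -1.8] [-0.41 -0.18 -0.06]
```

Call:
arm_command(targets=[12, -1, -2, 0, 0, 0, 0, 22, -1, -2, 0, 0, 0, 0, 32, -1, -2, 0, 0, 0, 0, 39, -1, -2, 0, 0, 0, 0, 41, -1, -2, 0, 0, 0, 0])

```text
clock: 7.25
position: [0.575, -0.0327, 0.1456]
tool_rot: [0.91, 1.376, -0.908]
wrist_force: [-15.8, 2.8, 39.7]
gripper_width: -0.0002
```

Call:
arm_command(targets=[3, 0, 0, 0, 0, 0, 0, 3, 0, 0, 0, 0, 0, 0, -20, 0, 0, 0, 0, 0, 0, -34, 0, 0, 0, 0, 0, 0, -34, 0, 0, 0, 0, 0, 0])

```text
clock: 7.75
position: [0.5756, -0.0328, 0.1806]
tool_rot: [0.91, 1.374, -0.907]
wrist_force: [0.4, -0.0, 0.1]
gripper_width: -0.0001
```

Call:
arm_command(targets=[0, 0, 0, 0, 0, 0, 0, 0, 0, 0, 0, 0, 0, 0, 0, 0, 0, 0, 0, 0, 0, 0, 0, 0, 0, 0, 0, 0, 0, 0, 0, 0, 0, 0, 0])

```text
clock: 8.25
position: [0.5754, -0.0328, 0.18]
tool_rot: [0.91, 1.375, -0.908]
wrist_force: [-0.4, -0.7, -0.2]
gripper_width: 0.0001
```

```bash
python3 -c "
from h import *
import cv2
s=where();f=grab_frame('wrist');go(0,60,180)
print([(z,wproj(W([0,-25,z],*Q[:3]),s).round(1)) for z in (90,94,100,105,110,115,119)])
cv2.imwrite('pics/w3.png',cv2.resize(f[130:280,380:540],None,fx=4,fy=4,interpolation=cv2.INTER_CUBIC)[:,:,::-1])"
```

```text
t 8.25 stand [  1.2  59.3 180. ] F [-0.6 -0.5 -0.2] grip 0.0001
go (0, 60, 180) [ 0.2 -1.3 -0.8] [-0.36 -0.13 -0.03]
[(90, array([434.5, 213.2])), (94, array([436.3, 214.8])), (100, array([438.9, 217.3])), (105, array([441.2, 219.4])), (110, array([443.6, 221.6])), (115, array([446.1, 223.9])), (119, array([448.1, 225.9]))]
```

View pics/w3.png

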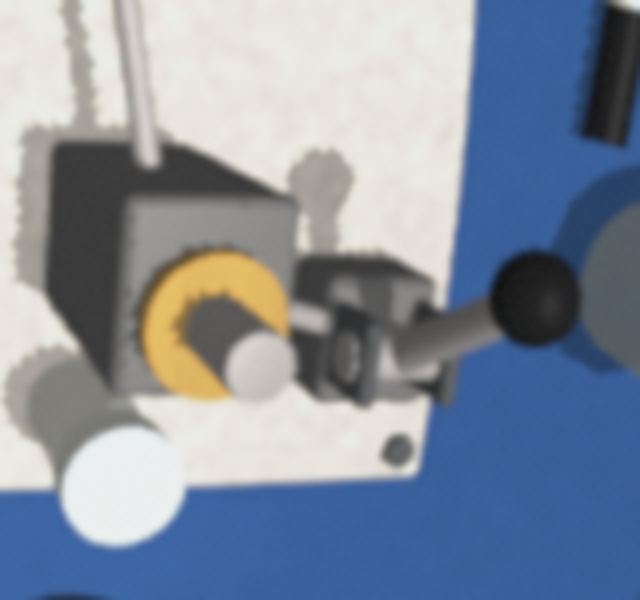

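The pin tip is at about (445.5,221.5), so roughly z 111 or 17 mm out, and no ring shows yet. The vent is still shut and the vial is in place. Two more strokes, pressed a little more gently.

Call:
arm_command(targets=[12, -1, -1, 0, 0, 0, 0, 22, -1, -1, 0, 0, 0, 0, 31, -1, -1, 0, 0, 0, 0, 37, -1, -1, 0, 0, 0, 0, 38, -1, -1, 0, 0, 0, 0])

```text
clock: 8.8
position: [0.5756, -0.0325, 0.1458]
tool_rot: [0.91, 1.372, -0.906]
wrist_force: [-5.6, 1.0, 18.5]
gripper_width: 0.0001
```

Call:
arm_command(targets=[2, 0, 0, 0, 0, 0, 0, 2, 0, 0, 0, 0, 0, 0, -20, 0, 0, 0, 0, 0, 0, -34, 0, 0, 0, 0, 0, 0, -34, 0, 0, 0, 0, 0, 0])

```text
clock: 9.3
position: [0.5765, -0.0328, 0.1814]
tool_rot: [0.911, 1.369, -0.905]
wrist_force: [1.0, -0.1, -0.6]
gripper_width: 0.0
```

Call:
arm_command(targets=[0, 0, 0, 0, 0, 0, 0, 0, 0, 0, 0, 0, 0, 0, 0, 0, 0, 0, 0, 0, 0, 0, 0, 0, 0, 0, 0, 0, 0, 0, 0, 0, 0, 0, 0])

```text
clock: 9.8
position: [0.5762, -0.0327, 0.1808]
tool_rot: [0.91, 1.37, -0.906]
wrist_force: [-0.9, 0.0, -0.3]
gripper_width: 0.0
```

Call:
arm_command(targets=[12, 0, 0, 0, 0, 0, 0, 22, 0, 0, 0, 0, 0, 0, 31, 0, 0, 0, 0, 0, 0, 37, 0, 0, 0, 0, 0, 0, 38, 0, 0, 0, 0, 0, 0])

```text
clock: 10.3
position: [0.5777, -0.033, 0.1458]
tool_rot: [0.91, 1.368, -0.905]
wrist_force: [-4.6, 1.1, 17.8]
gripper_width: -0.0003
```

Call:
arm_command(targets=[2, 0, 0, 0, 0, 0, 0, 2, 0, 0, 0, 0, 0, 0, -20, 0, 0, 0, 0, 0, 0, -34, 0, 0, 0, 0, 0, 0, -34, 0, 0, 0, 0, 0, 0])

```text
clock: 10.8
position: [0.5783, -0.0332, 0.1814]
tool_rot: [0.911, 1.365, -0.903]
wrist_force: [-0.6, -0.4, 0.7]
gripper_width: -0.0003
```

Call:
arm_command(targets=[0, 0, 0, 0, 0, 0, 0, 0, 0, 0, 0, 0, 0, 0, 0, 0, 0, 0, 0, 0, 0, 0, 0, 0, 0, 0, 0, 0, 0, 0, 0, 0, 0, 0, 0])

```text
clock: 11.3
position: [0.5781, -0.0331, 0.1808]
tool_rot: [0.911, 1.366, -0.904]
wrist_force: [-1.0, 0.0, 0.6]
gripper_width: -0.0
```

```bash
python3 -c "
from h import *
import cv2
s=where();f=grab_frame('wrist')
print([(z,wproj(W([0,-25,z],*Q[:3]),s).round(1)) for z in (90,94,112,119)])
cv2.imwrite('pics/w4.png',cv2.resize(f[130:280,380:540],None,fx=4,fy=4,interpolation=cv2.INTER_CUBIC)[:,:,::-1])"
```

```text
t 11.3 stand [  3.5  57.8 180.8] F [-0.9  0.4  0.6] grip -0.0
[(90, array([431.4, 216.4])), (94, array([433., 218.])), (112, array([441.2, 225.8])), (119, array([444.7, 229.1]))]
```

View pics/w4.png

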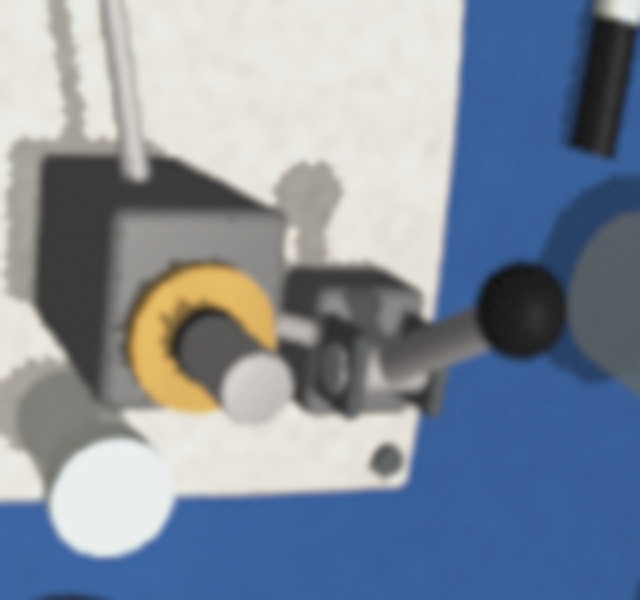

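The pin tip is at about (444,226.5). Its offset from the bush is about 73 crop px, which is what fully out predicts, and a dark band now shows at its foot. Two more strokes for certainty, since they can't lift it too far, then a closer look.

Call:
arm_command(targets=[12, -3, -2, 0, 0, 0, 0, 22, -3, -2, 0, 0, 0, 0, 31, -3, -2, 0, 0, 0, 0, 37, -3, -2, 0, 0, 0, 0, 39, -3, -2, 0, 0, 0, 0])

```text
clock: 11.85
position: [0.5758, -0.0328, 0.1457]
tool_rot: [0.91, 1.366, -0.904]
wrist_force: [-9.4, 1.9, 24.8]
gripper_width: 0.0002
```

Call:
arm_command(targets=[2, 0, 0, 0, 0, 0, 0, 2, 0, 0, 0, 0, 0, 0, -20, 0, 0, 0, 0, 0, 0, -34, 0, 0, 0, 0, 0, 0, -34, 0, 0, 0, 0, 0, 0])

```text
clock: 12.35
position: [0.5764, -0.0329, 0.1813]
tool_rot: [0.911, 1.363, -0.902]
wrist_force: [0.6, 0.5, 0.5]
gripper_width: -0.0
```

Call:
arm_command(targets=[0, 0, 0, 0, 0, 0, 0, 0, 0, 0, 0, 0, 0, 0, 0, 0, 0, 0, 0, 0, 0, 0, 0, 0, 0, 0, 0, 0, 0, 0, 0, 0, 0, 0, 0])

```text
clock: 12.85
position: [0.5761, -0.0328, 0.1807]
tool_rot: [0.91, 1.364, -0.903]
wrist_force: [0.1, -0.0, 0.4]
gripper_width: -0.0003
```

Call:
arm_command(targets=[12, 0, 0, 0, 0, 0, 0, 22, 0, 0, 0, 0, 0, 0, 31, 0, 0, 0, 0, 0, 0, 37, 0, 0, 0, 0, 0, 0, 38, 0, 0, 0, 0, 0, 0])

```text
clock: 13.35
position: [0.5777, -0.0332, 0.1458]
tool_rot: [0.91, 1.362, -0.902]
wrist_force: [-4.8, 0.7, 18.7]
gripper_width: -0.0001
```

Call:
arm_command(targets=[2, 0, 0, 0, 0, 0, 0, 2, 0, 0, 0, 0, 0, 0, -20, 0, 0, 0, 0, 0, 0, -34, 0, 0, 0, 0, 0, 0, -34, 0, 0, 0, 0, 0, 0])

```text
clock: 13.85
position: [0.5782, -0.0333, 0.1814]
tool_rot: [0.911, 1.359, -0.901]
wrist_force: [0.1, 0.3, 0.4]
gripper_width: -0.0
```

Call:
arm_command(targets=[-20, -20, 0, 0, 0, 0, 0, -30, -60, 0, 0, 0, 0, 0, -30, -80, 0, 0, 0, 0, 0, -30, -80, 0, 0, 0, 0, 0, -30, -80, 0, 0, 0, 0, 0])

```text
clock: 14.35
position: [0.5036, -0.0644, 0.2091]
tool_rot: [0.912, 1.361, -0.902]
wrist_force: [0.6, -1.1, -0.2]
gripper_width: -0.0001
```

```bash
python3 -c "
from h import *
import cv2
s=where();f=grab_frame('wrist');g=grab_frame('scene')
for z in (90,94,119): print(z,wproj(W([0,-25,z],*Q[:3]),s).round(1),proj('scene',W([0,-25,z],*Q[:3])).round(1))
u,v=map(int,wproj(W([0,-25,105],*Q[:3]),s))
a=f[max(v-50,0):max(v-50,0)+100,u-65:u+65];a=cv2.resize(a,(780,600),interpolation=cv2.INTER_CUBIC);print(u,v)
b=cv2.resize(g[185:245,245:325],(320,240),interpolation=cv2.INTER_CUBIC)
a=a.copy();a=cv2.resize(a,(468,360));o=np.zeros((360,788,3),np.uint8);o[:,:468]=a;o[:240,468:]=b
cv2.imwrite('pics/w5.png',o[:,:,::-1])"
```

```text
t 14.35 stand [-77.3  58.7 209.1] F [ 0.1 -1.3 -0.2] grip -0.0001
90 [425.3 112. ] [278.2 211.4]
94 [426.9 111.9] [278.1 210.4]
119 [437.8 111.2] [277.5 204.5]
431 111
```

View pics/w5.png

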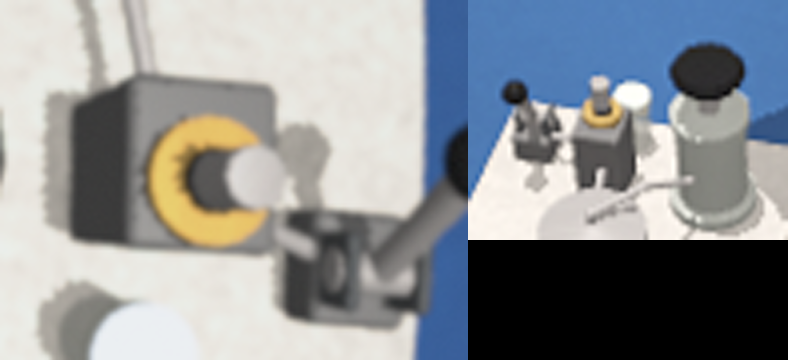

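By the fit the tip at (437.7,110.4) matches z = 119 mm, fully out, and the plunger is up with the vent still shut. The pin's visible side is in shadow, so I'll check the ring from the lit right side.

Call:
arm_command(targets=[0, 0, 45, 0, 0, 0, 0, 0, 0, 90, 0, 0, 0, 0, 0, 0, 135, 0, 0, 0, 0, 0, 0, 180, 0, 0, 0, 0, 0, 0, 220, 0, 0, 0, 0])

```text
clock: 14.95
position: [0.592, -0.2684, 0.2099]
tool_rot: [0.911, 1.361, -0.901]
wrist_force: [0.4, 0.3, 0.1]
gripper_width: -0.0002
```

Call:
arm_command(targets=[20, 0, 0, 0, 0, 0, 0, 45, 0, 0, 0, 0, 0, 0, 55, 0, 0, 0, 0, 0, 0, 55, 0, 0, 0, 0, 0, 0, 55, 0, 0, 0, 0, 0, 0])

```text
clock: 15.45
position: [0.5933, -0.2681, 0.1552]
tool_rot: [0.91, 1.361, -0.9]
wrist_force: [-0.1, -0.1, 0.3]
gripper_width: 0.0003
```

```bash
python3 -c "
from h import *
import cv2
s=where();f=grab_frame('wrist')
for z in (90,91,95,119): print(z,wproj(W([0,-25,z],*Q[:3]),s).round(1))
u,v=map(int,wproj(W([0,-25,105],*Q[:3]),s));v0=max(v-45,0)
a=cv2.resize(f[v0:v0+90,u-60:u+60],(780,585),interpolation=cv2.INTER_CUBIC);print(u,v0)
cv2.imwrite('pics/w6.png',a[:,:,::-1])"
```

```text
t 15.45 stand [ -75.7 -163.9  155.2] F [-0.1 -0.1  0.3] grip 0.0003
90 [128.5 122.2]
91 [127.7 122.2]
95 [124.6 122.4]
119 [104.  123.8]
116 77
```

View pics/w6.png

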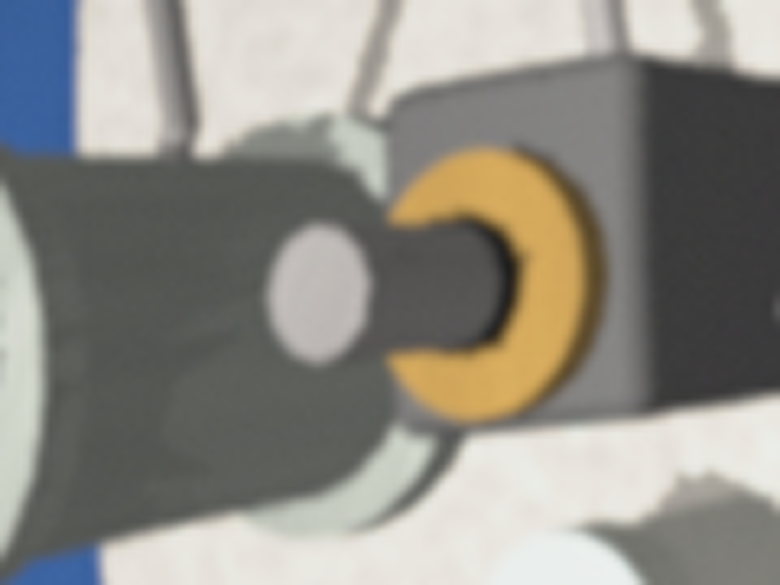

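From the right side the tip is at (105,122), about 26 px from the bush centre, where fully out predicts 24.5 px. The black ring shows complete at the foot, at about x 490–517 in the crop. I'm handing in with the arm clear.

```bash
python3 -c "
from h import *
where();print(bot.job_done())"
```

```text
t 15.5 stand [ -75.5 -164.3  156.2] F [-0.2  0.1  0.1] grip -0.0002
the job is handed in; nothing more can be done
None
```

The job is handed in at about 15.5 s: the vent is shut, the pin reads fully out, the plunger is up, and the arm is clear with no force on the wrist.

- **Vent:** I pushed the lever over with the closed fingertips until it met its stop, at about 13 N with no further travel. The wrist camera then showed the ball exactly where "shut" predicts.
- **Pumping:** I gave six full strokes, each down to the bottom stop with the cap let up in between. The second press was harder than needed, about 40 N down at the fingertips, so I eased the later ones to roughly 18–25 N.
- **Pin:** The last two wrist views agree with the pin fully out (tip at about 119 mm). The first showed the tip on its predicted pixel. In the second the offset from the bush was 26 px, where 24.5 px is expected, and the black ring showed at the pin's foot. The 1 mm gap under the ring is too small to see clearly, so that rests on the tip height and on the last two strokes having been spare.
- **Bystanders:** I did not measure them again at the end. Nothing looked moved in the views I had, and I felt no unexpected contact.

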